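Power up a repaired board from the guarded bench supply

TASK

Power up the repaired board from the bench test supply: raise the red guard by its yellow pull, against its spring, until the catch drops in and the guard stays up by itself once you let go. Then press the green start switch beneath it fully in, firmly but without ramming it, hold it in for a full second and let go. Leave the guard caught up, and do not shift the things lying about.

Things in the scene. Friction and masses are not known exactly. Their poses are not given: they have to be found in the camera images.
- supply: bench test supply: heavy cream steel case with blue cheeks, 238 deep x 262 wide x 159 mm high. Origin under its centre; x front to back, y to its left seen from the front, z up. Its front edge is 50 mm high; from there a dark panel 183 mm long rises backwards at 35 deg from level to the flat top (155 mm). Guarded switch on the panel's right half; left: meter, lamps, knob, terminals, under 20 mm proud
- guard_hinge (a point): middle of the guard's hinge axis, which lies along the supply's y, 18 mm out from the panel, 42 mm up the slope from the switch's centre. Axes as supply. Held up, the guard and its pull lean over the switch: a tool straight from above is barred and must come in about along the panel's normal (35 deg from vertical, leaning back to the supply's front)
- guard_bar (a point): centre of the bar of the guard's yellow D-shaped pull: 8 mm round, along the supply's y, 54 mm clear between the pull's arms, 28 mm clear between bar and hood. Guard shut: lowest edge of the guard on the slope, 36 mm out from the panel. Axes turn with the guard: y along bar and hinge; shut, x is up the slope and z out of the panel. Bar from hinge axis: -106 mm in x, +18 mm in z
- guard (a joint): angle of the guard (red-sided hood with a clear top, 72 wide x 74 long x 36 mm high over the switch), rad. 0 shut; grows as it swings up and back about the supply's +y; end stop 1.955. A torsion spring pulls it shut (with its weight about 1 N at the bar shut, 2 N open): let go early it snaps shut. From 1.2 it pushes the catch aside (some 1 N more); past about 1.87 the catch drops in and holds it there (1.85 to 1.87)
- catch (a joint): angle of the small brass spring catch at the left end of the hinge, rad: 0 at rest and when dropped in, up to about 0.3 while the guard's pin pushes it aside. It drops in by itself within 0.3 s once the guard is held near its end stop
- start_top (a point): centre of the top face of the green round start switch under the guard: head 38 mm across, 26 mm out from the panel when released (10 mm nearer to the panel than the shut bar), in a black ring 48 mm across and 8 mm high. 42 mm down the slope from the hinge axis and 8 mm farther out. Axes: z out of the panel, x up the slope, y as the supply's
- start (a joint): how far the start switch is pushed in along the panel's normal, m: 0 released, 0.006 fully in; springs back. 2 N to begin moving, 6 N to be fully in; breaks above 50 N
- jar: glass jar of dark red beads with a gold lid, 72 mm across, 98 mm tall; origin under its centre
- mouse: cream computer mouse, 105 x 58 x 30 mm; origin under its centre
- screwdriver: screwdriver, 170 mm long, lying flat; origin under its middle, x along it
- spool: blue-flanged spool of solder wire, 48 mm across, 36 mm tall, standing on the supply's flat top behind the panel; origin under its centre
- chip_long: black 40-leg chip, 54 x 15 x 9 mm, on the pink bag; origin under its centre
- chip_short: black 28-leg chip, 38 x 15 x 9 mm, on the pink bag; origin under its centre
- card: loose green memory card, 120 x 85 x 9 mm; origin under its centre
- pack: blue, white and red paper packet, 105 x 65 x 26 mm; origin under its centre

How it is judged:
On the way, in this order (a step that is already met when the one before it is completed fails the run):
1. the guard has been let go and stays up, held by its catch (value of joint guard above 1.8 rad and value of joint catch below 0.08 rad and contact force between the fingers and anything else below 0.2 N), for 0.3 s.
2. the start switch is held fully in for a second (0.7 s counts) with the guard up (value of joint start above 0.0045 m and value of joint guard above 1.8 rad), for 0.7 s.
At the end, for the whole second after the job is handed in: The guard stands caught up (beyond 1.80 rad, catch dropped in to under 0.08 rad) and at rest, the start switch has sprung back (under 1 mm in), and each thing lying about is within 25 mm of where it was (value of joint guard above 1.8 rad and value of joint catch below 0.08 rad and value of joint start below 0.001 m and velocity of joint guard below 0.05 rad/s and distance of each of jar, mouse, screwdriver, spool, chip_long, chip_short, card, pack from where it was at the start of the episode below 0.025 m); the robot touches nothing.
It fails at once if a thing lying about is shifted by more than 25 mm or the jar is tipped (distance of any of jar, mouse, screwdriver, spool, chip_long, chip_short, card, pack from where it was at the start of the episode above 0.025 m or angle between jar's own z axis and vertical above 0.35 rad).
It fails at once if the start switch is rammed with more than 50 N (contact force between the fingers and start above 50 N).
It also fails if it takes over 53 s, if anything falls off the work surface, if the arm or the gripper's body presses on something with over 40 N, if the wrist force passes 120 N, or if a joint passes its speed limit or range.

ROBOT

A 6-joint arm with a two-finger parallel gripper is mounted at the origin on the work surface. World frame = base frame: x ahead of the robot, y to its left, z up, the work surface at z = 0. Lengths are in m, angles in rad, forces in N, time in s.
With the tool pointing down it reaches from about 0.4 to 0.925 m from the base axis. Payload 3.4 kg.
Tool frame: the origin (TCP) lies on the centre line of the jaws, within the pads' length; the fingertips stand 14 mm ahead of it and the grasp point (between the pads) lies 5 mm behind it; x points along the fingers, y is the direction in which the jaws open and shut, and the axes are right-handed (so a half turn about x gives the same grasp; the last joint's range is limited). The gripper opens to 85 mm and grips with 20 to 120 N. Pads are 22 mm wide; open, the fingers measure 114 mm over their backs; the gripper's body (76 mm by 85 mm) begins 54 mm behind the grasp point. The pads swing forward as they close: fully open they stand 13 mm farther back than shut.
Start: joints at [1.05, 0.307, 1.506, -0, 1.328, -0.073], TCP at [0.248, 0.519, 0.245] pointing down, gripper open.
Joint ranges: [-3.12, 3.12], [-1.05, 2.28], [0.14, 2.33], [-1.42, 4.57], [0.1, 2.73], [-2.68, 2.68]. Speed limits (rad/s): [2.57, 2.57, 3.14, 3.14, 3.14, 3.14].

INTERFACE

Orientations are given as a rotation vector (axis times angle).
In Python, from plant import ctrl gives the robot as it stands. The module is installed in compiled form; this text tells all that it offers.
- The arm moves only by the shell command python3 -m crank 'ROWS' [FORCE]. ROWS is JSON, a list of rows, each a list of 7 numbers: the closure in counts, from 0 (fully open) to 255 (shut), then the shift along the world's x, y, z in cm, then the turn, a rotation vector about the world's x, y, z in degrees. In form: [[gripper, x, y, z, rx, ry, rz], ...]. A call has 1 to 8 rows; each row is the pose to reach, as a shift and turn from the pose commanded when the call began; what a row does not reach only later rows make up. A row lasts 1/10 s, in which the tool goes at most 50 mm and 8.59 degrees, less where a joint would pass 70% of its speed; a pose out of reach is approached as far as the arm can. A call with a gripper value outside its range is refused whole. The fingers move at their own pace and stop on an object; FORCE is the grip in N (left out, the last holds). Time passes only in rows, so rows that repeat a pose let the fingers close. It gives the time, the measured TCP pose, the force and the opening at its end, in the units of the state.
- ctrl.get_state(): the state, without advancing time (a new reading comes with each control period).
- ctrl.camera(name): name is "side" or "top" or "wrist"; returns a dict with "frame" (384x512x3 uint8, red, green, blue), "K" (3x3 intrinsics, pixels), "rvec" (rotation vector, rad) and "tvec" (3), from world to camera coordinates, as OpenCV has them. Camera axes: x right, y down, z forward; pixel columns grow to the right and rows downward; lengths in m; the calibration is good to about 2 mm. A picture is of the moment at which its call begins. There is no depth.
- ctrl.job_done(): hands the job in, once; it reports no verdict.
Trained networks look in a picture, given as the dict that the camera call returned (one of the last four; its "shot" number tells which), for a name from the list of things; names that differ only in an ending like _2 or _b are one class to them, and where a whole thing is asked for, a point or a joint stands for the part that bears it (a point fixed in the world has none). Each returns a list of dicts, best first, with "score" (0 to 1); they miss things now and then, are a little off and sometimes report something else, mostly with a low value. They report only what shows in the picture. A call takes as long as a camera call.
- ctrl.cut_out(picture, query): "region" (384x512 bool, what is visible of it) and "extent" ([left, top, right, bottom] in pixels, round what is visible of it).
The state is a dict: "t": time; "joint_pos": joint angles; "joint_velocities": joint speeds; "tau": joint torques, N m; "ee_pos": TCP position; "tool_rot": TCP orientation; "ft_force": force on the tool from outside, world axes, zero at the start; "ft_torque": the same for the moment, N m; "opening": finger opening in m.
Only numpy, scipy, OpenCV 4.12 (cv2) and the standard library are available. Lean on these libraries where they do the work, as an engineer would, in place of code of your own. Each camera call takes 0.05 s, during which the arm holds its last target. There are 200 camera calls.

## Working session

There is one attempt and no reset: what is moved stays moved. The work goes in short steps, Python scripts to look and compute and a shell command to move; the robot and the scene stay as the last step left them, time stands still between calls to the robot, and variables do not carry over. Pictures are saved under pics/ and viewed, about 8 in all and at most 12, crops included, and the job is handed in when it is done.

```bash
mkdir -p pics; cat > h.py <<'E'
import numpy as np,cv2
from plant import ctrl
def cam(n):
    return ctrl.camera(n)
def proj(p,P):
    return cv2.projectPoints(np.atleast_2d(np.float64(P)),np.float64(p["rvec"]),np.float64(p["tvec"]),np.float64(p["K"]),None)[0][:,0]
def save(p,n,crop=None,s=1):
    f=p["frame"]
    if crop: f=f[crop[1]:crop[3],crop[0]:crop[2]]
    cv2.imwrite("pics/"+n,cv2.resize(f[...,::-1],None,fx=s,fy=s,interpolation=cv2.INTER_CUBIC))
E
python3 - <<'E'
from h import *
import pickle
ims={}
for n in("side","top"):
    p=cam(n); ims[n]=p
    R=cv2.Rodrigues(np.float64(p["rvec"]))[0]
    print(n,"pos",(-R.T@np.ravel(p["tvec"])).round(3),"K",np.ravel(p["K"]).round(1)[[0,2,5]])
    for q in("supply","start_top","guard_bar","catch","jar","spool","mouse"):
        for d in ctrl.cut_out(p,q)[:2]:
            ys,xs=np.nonzero(d["region"]); print(q,round(d["score"],2),d["extent"],xs.mean().round(1),ys.mean().round(1))
pickle.dump(ims,open("ims.pkl","wb"))
f=np.vstack([ims["side"]["frame"],ims["top"]["frame"]])
f=np.hstack([ims["side"]["frame"],ims["top"]["frame"]])
cv2.imwrite("pics/a.png",cv2.resize(f[...,::-1],(800,300)))
save(ims["side"],"b.png",s=1.5);save(ims["top"],"c.png",s=1.5)
s=ctrl.get_state();print(s)
E
```

```text
side pos [ 0.064 -0.659  0.824] K [363.8 259.7 189.7]
supply 0.92 [246.9, 127.5, 332.0, 217.5] 288.3 176.4
supply 0.21 [280.3, 345.8, 292.8, 366.7] 285.7 357.0
guard_bar 0.61 [249.9, 150.7, 285.2, 184.0] 269.3 169.1
guard_bar 0.43 [282.5, 342.5, 294.2, 366.8] 286.0 356.4
jar 0.68 [284.1, 205.0, 309.6, 245.3] 295.2 223.0
spool 0.73 [303.5, 135.9, 317.7, 156.3] 311.3 145.5
mouse 0.66 [208.8, 164.2, 241.4, 181.5] 223.2 173.1
top pos [ 0.469 -0.061  1.741] K [496.9 249.4 187.8]
supply 0.64 [178.5, 94.1, 284.5, 200.9] 228.4 148.6
guard_bar 0.73 [209.0, 152.6, 241.5, 187.5] 227.1 169.3
catch 0.16 [164.9, 172.9, 189.5, 203.0] 176.1 188.3
jar 0.83 [268.5, 173.4, 291.4, 194.2] 278.2 183.4
spool 0.72 [232.0, 113.7, 245.9, 135.1] 238.4 125.3
mouse 0.83 [167.3, 175.5, 189.7, 202.0] 176.1 188.3
{'t': 0.8, 'joint_pos': array([ 1.05051177e+00,  3.06752256e-01,  1.50633149e+00,  4.19728101e-06,
        1.32838523e+00, -7.34996055e-02]), 'joint_velocities': array([ 0.00090294, -0.00025133,  0.00077469, -0.00080275, -0.00022925,
        0.00048243]), 'tau': array([ 8.74728539e-05, -4.57402074e+01, -2.52319622e+01, -2.48309188e-04,
        4.40219028e-04, -2.58996698e-05]), 'ee_pos': array([0.24848317, 0.5185893 , 0.24535819]), 'tool_rot': array([ 0.35046872,  1.54221793, -0.35027979]), 'ft_force': array([ 0.33013903, -0.08347391, -0.16897665]), 'ft_torque': array([-0.01326529, -0.01831757,  0.02373782]), 'opening': 0.08558999952147066}
```

```bash
python3 - <<'E'
from h import *
import pickle
i=pickle.load(open("ims.pkl","rb"))
a=cv2.resize(i["side"]["frame"][110:260,190:350],(640,600),interpolation=2)
b=cv2.resize(i["top"]["frame"][80:220,155:305],(640,597),interpolation=2)
cv2.imwrite("pics/s1.png",a[...,::-1]);cv2.imwrite("pics/t1.png",b[...,::-1])
E
```

```text
(no output)
```

View pics/s1.png

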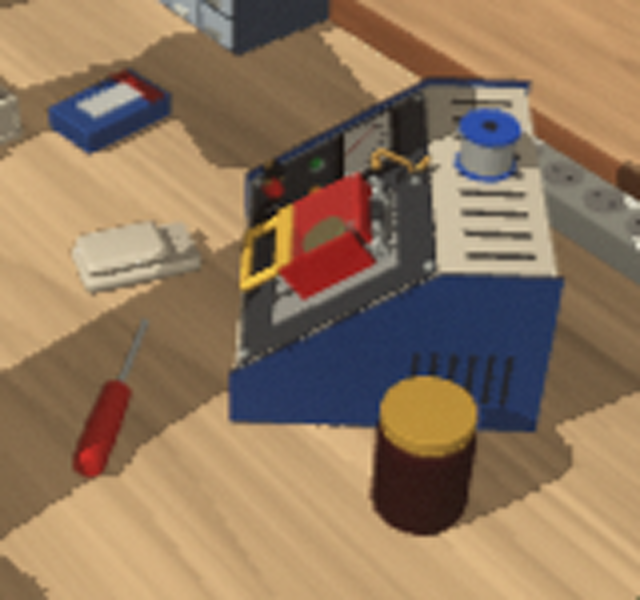

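View pics/t1.png

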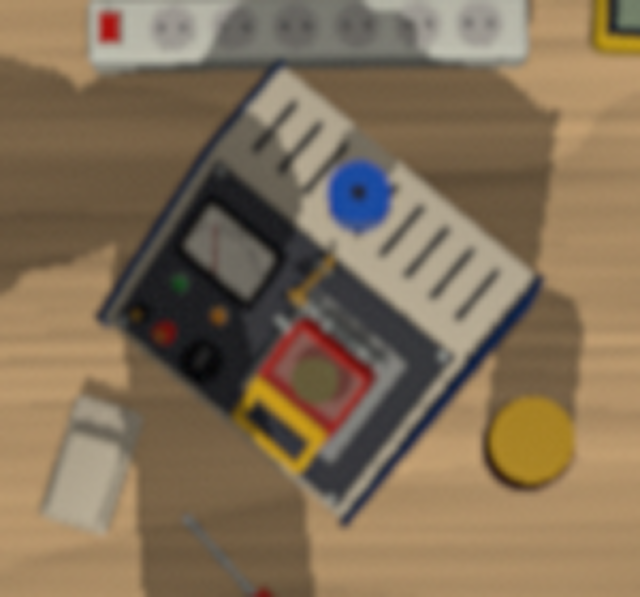

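```bash
cat > fit.py <<'E'
from h import *
import pickle
from scipy.optimize import least_squares
i=pickle.load(open("ims.pkl","rb"))
c,s_=np.cos(np.radians(35)),np.sin(np.radians(35))
U=np.array([c,0,s_]);N=np.array([-s_,0,c])
def pt(s,y,o): return np.array([-.119,0,.05])+U*s+N*o+np.array([0,y,0])
def world(q,P):
    a=q[2];R=np.array([[np.cos(a),-np.sin(a),0],[np.sin(a),np.cos(a),0],[0,0,1]])
    return P@R.T+np.array([q[0],q[1],0])
w=.131
def model(q):
    s,ys=q[3],q[4]
    bar=pt(s+.042-.106,ys,.036); st=pt(s,ys,.026)
    top=[[-.119,w,.052],[-.119,-w,.052],[.119,-w,.157],[.119,w,.157],bar,st]
    side=[[-.119,-w,0],[-.119,-w,.052],[.119,-w,.157],[.119,-w,0],[-.119,w,.052],[.031,-w,.157],bar,st]
    return world(q,np.array(top)),world(q,np.array(side))
T=np.array([[98,318],[345,522],[541,280],[280,62],[272,447],[318,380]])/(640/150)+[155,80]
S=np.array([[230,420],[232,366],[562,278],[535,430],[248,172],[440,275],[250,257],[325,233]])/4+[190,110]
def res(q):
    a,b=model(q)
    return np.r_[(proj(i["top"],a)-T).ravel(),(proj(i["side"],b)-S).ravel()]
if __name__=="__main__":
    best=min((least_squares(res,[.55,0,y,.09,-.05],loss="soft_l1") for y in(-.7,0.7,0)),key=lambda r:r.cost)
    q=best.x;print(q,best.cost);print(res(q).reshape(-1,2).round(1).tolist())
    np.save("q.npy",q)
    for n,P in(("hinge",pt(q[3]+.042,q[4],.018)),("bar",pt(q[3]-.064,q[4],.036)),("start",pt(q[3],q[4],.026))): print(n,world(q,P[None])[0].round(4))
E
python3 fit.py
```

```text
[ 0.71863702 -0.00287723 -0.71214576  0.10248065 -0.05084268] 5.342911766861644
[[-1.2, -0.8], [-0.4, 0.4], [0.4, -1.0], [-0.7, -1.3], [-0.1, -0.7], [0.1, 0.6], [0.1, 0.6], [-0.5, 2.2], [0.4, 0.6], [-0.2, 0.8], [-0.2, -0.2], [-0.1, 0.3], [-0.1, 0.3], [0.1, -0.3]]
hinge [ 0.6771 -0.0342  0.1476]
bar [0.6036 0.0293 0.1016]
start [ 0.6476 -0.0087  0.1301]
```

```bash
cat > g.py <<'E'
from fit import *
from scipy.spatial.transform import Rotation as Ro
q=np.load("q.npy"); yaw=q[2]
X=np.array([np.cos(yaw),np.sin(yaw),0]);Y=np.array([-np.sin(yaw),np.cos(yaw),0]);Z=np.array([0,0,1.])
H=world(q,pt(q[3]+.042,q[4],.018)[None])[0]; ST=world(q,pt(q[3],q[4],.026)[None])[0]
u=c*X+s_*Z; n=-s_*X+c*Z
def bar(th): return H+u*(-.106*np.cos(th)+.018*np.sin(th))+n*(.106*np.sin(th)+.018*np.cos(th))
def dirn(al): a=np.radians(al); return np.cos(a)*X-np.sin(a)*Z
def ori(al,sg):
    d=dirn(al); z=sg*Y; return Ro.from_matrix(np.c_[d,np.cross(z,d),z])
def rel(P,al,sg,p0,R0):
    return np.r_[(P-p0)*100,np.degrees((ori(al,sg)*R0.inv()).as_rotvec())].round(2)
def now():
    s=ctrl.get_state(); return s["ee_pos"],Ro.from_rotvec(s["tool_rot"]),s
E
python3 - <<'E'
from g import *
p,R,s=now();print(R.as_matrix().round(2).tolist())
for sg in(1,-1):
  for al in(50,80): print(sg,al,rel(bar(0)-.12*dirn(50),al,sg,p,R))
for th in(0,.4,.8,1.2,1.6,1.95): print(th,bar(th).round(3))
E
```

```text
[[0.0, 0.43, 0.9], [0.0, 0.9, -0.43], [-1.0, 0.0, 0.0]]
1 50 [ 29.67 -43.89  -5.19 -41.98  -8.77  71.55]
1 80 [ 29.67 -43.89  -5.19 -10.53  -2.2   74.59]
-1 50 [  29.67  -43.89   -5.19    9.4   -45.   -100.37]
-1 80 [  29.67  -43.89   -5.19    2.36  -11.3  -104.9 ]
0 [0.604 0.029 0.102]
0.4 [0.596 0.036 0.143]
0.8 [0.601 0.032 0.185]
1.2 [0.618 0.017 0.221]
1.6 [ 0.644 -0.006  0.246]
1.95 [ 0.672 -0.03   0.255]
```

```bash
python3 -m crank '[[120,6,-9,2,0,0,-8],[120,12,-12,4,0,0,-16],[120,15,-16,4,0,0,-24],[120,18,-21,4,0,0,-32],[120,20,-26,4,0,0,-40],[120,22,-30,4,0,0,-48],[120,24,-34,4,0,0,-56],[120,26,-38,4,0,0,-64]]' 20
python3 - <<'E'
from g import *
p,R,s=now();print(s["joint_pos"].round(3))
print(rel(bar(0)-.12*dirn(50),50,-1,p,R))
E
```

```text
t: 1.6
ee_pos: [0.4778, 0.1963, 0.2848]
tool_rot: [1.209, 1.209, -1.207]
ft_force: [0.7, -0.5, -0.8]
opening: 0.0449
[0.308 0.195 1.562 0.    1.384 0.307]
[  6.74 -11.66  -9.13 -14.21 -38.22 -39.19]
```

```bash
python3 -m crank '[[160,0.8,-1.5,-1,-2,-5.4,-5.6],[160,1.7,-3,-2.4,-4,-10.8,-11.2],[160,2.6,-4.5,-3.6,-6,-16.2,-16.8],[160,3.5,-6,-4.8,-8.1,-21.8,-22.4],[160,4.4,-7.5,-6,-10.1,-27.3,-28],[160,5.3,-9.2,-7.2,-12.2,-32.8,-33.6],[160,6.7,-11.7,-8.6,-14.2,-38.2,-39.2],[160,6.7,-11.7,-9.1,-14.2,-38.2,-39.2]]'
python3 - <<'E'
from g import *
p,R,s=now();print(s["joint_pos"].round(3))
print(rel(bar(0)-.12*dirn(50),50,-1,p,R))
pics=[cam("wrist"),cam("top"),cam("side")]
w=pics[0];print(proj(w,[bar(0)+.031*Y,bar(0)-.031*Y,ST,H]).round(0).tolist())
save(w,"w1.png",s=1.3)
f=np.hstack([cv2.resize(pics[1]["frame"][100:230,180:310],(400,400)),cv2.resize(pics[2]["frame"][80:230,200:350],(400,400))]);cv2.imwrite("pics/x1.png",f[...,::-1])
E
```

```text
t: 2.4
ee_pos: [0.5437, 0.0803, 0.1927]
tool_rot: [1.703, 0.138, -1.219]
ft_force: [-0.3, -0.4, 0.4]
opening: 0.032
[ 0.461  0.281  1.971 -0.935  0.83   1.806]
[ 0.14 -0.06  0.08  0.18 -0.1  -0.1 ]
[[262.0, 148.0], [262.0, 226.0], [340.0, 183.0], [386.0, 179.0]]
```

View pics/w1.png

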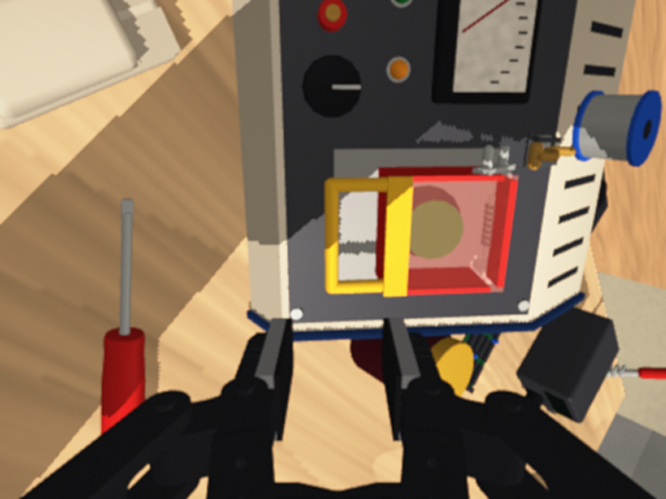

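```bash
cat > refit.py <<'E'
from fit import *
import pickle,sys
w=cam("wrist"); 
W=np.array([[333,184],[333,291],[434,230],[250,317],[583,297]])/1.3
def wm(q):
    s,ys=q[3],q[4]
    return world(q,np.array([pt(s-.064,ys+.033,.036),pt(s-.064,ys-.033,.036),pt(s,ys,.026),[-.119,-.131,.054],[.119-.01,-.131,.159]]))
wt=np.array([1,1,1,.3,.1])[:,None]
f=lambda q:np.r_[res(q),((proj(w,wm(q))-W)*wt).ravel()]
r=least_squares(f,np.load("q.npy"),loss="soft_l1");q=r.x
print(q);print(res(q).reshape(-1,2).round(1).tolist());print((proj(w,wm(q))-W).round(1).tolist())
np.save("q.npy",q)
E
python3 refit.py; python3 - <<'E'
from g import *
p,R,s=now()
print(bar(0),ST,H)
for b in(.12,.04,.002): print(rel(bar(0)-b*dirn(50),50,-1,p,R))
E
```

```text
[ 0.71966832 -0.00253301 -0.71102016  0.09599091 -0.04790512]
[[-1.3, -1.1], [-0.5, 0.1], [0.3, -1.4], [-0.9, -1.6], [-1.8, -0.2], [-1.7, 1.1], [0.3, 0.4], [-0.3, 2.0], [0.6, 0.4], [-0.0, 0.6], [-0.1, -0.4], [0.1, 0.1], [-1.6, 0.4], [-1.5, -0.2]]
[[0.2, -0.8], [-0.3, 0.1], [1.2, 1.9], [28.3, 16.2], [-0.5, 2.8]]
[0.60244948 0.03520337 0.09783871] [ 0.64651824 -0.00275323  0.12635608] [ 0.6760631  -0.02820034  0.14389307]
[ 0.01  0.4  -0.35  0.12 -0.3  -0.25]
[ 3.91 -2.96 -6.48  0.12 -0.3  -0.25]
[ 5.76 -4.55 -9.39  0.12 -0.3  -0.25]
```

```bash
python3 -m crank '[[185,1,-0.8,-1.6,0,0,0],[185,2,-1.6,-3.2,0,0,0],[185,3,-2.4,-5,0,0,0],[185,3.9,-3.2,-6.3,0,0,0],[185,3.9,-3.2,-6.3,0,0,0]]'
python3 - <<'E'
from g import *
p,R,s=now()
w=cam("wrist");save(w,"w2.png",s=1.3);t=cam("side")
d=R.as_matrix()[:,0];y=R.as_matrix()[:,1]
print(d@Z,y, [ (proj(w,[p+d*k])[0]*1.3).round(0).tolist() for k in(0,.014,.04)], (proj(w,[bar(0)])*1.3).round(0))
cv2.imwrite("pics/s2.png",cv2.resize(t["frame"][100:220,210:350],(700,600),interpolation=2)[...,::-1])
E
```

```text
t: 3.1
ee_pos: [0.5839, 0.0484, 0.1303]
tool_rot: [1.702, 0.141, -1.221]
ft_force: [-0.6, 0.6, 0.6]
opening: 0.0235
-0.7671719822587496 [ 0.58386947 -0.49766057  0.6414284 ] [[338.0, 362.0], [338.0, 340.0], [338.0, 308.0]] [[330. 303.]]
```

View pics/w2.png

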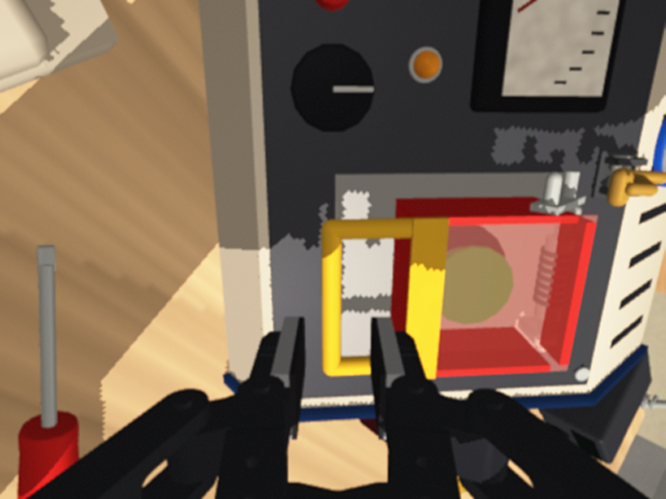

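View pics/s2.png

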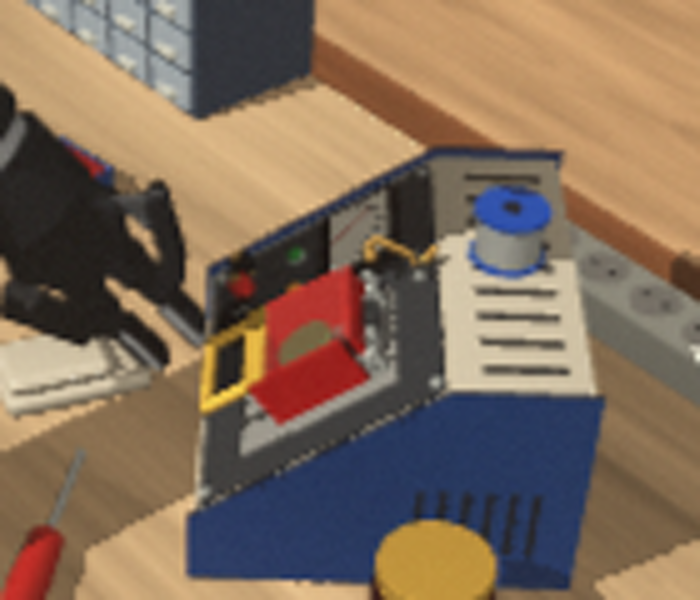

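```bash
python3 - <<'E'
from g import *
p,R,s=now()
B=bar(0)+.0012*(.77*X+.64*Z)
print(rel(B-.002*dirn(50),50,-1,p,R), (B-p)@R.as_matrix()*1000)
E
```

```text
[ 1.87 -1.37 -3.13  0.08 -0.14 -0.13] [40.80008306 -2.4011925  -1.85411921]
```

```bash
python3 -m crank '[[185,0.3,-0.2,-0.8,0,0,0],[185,0.8,-0.6,-1.6,0,0,0],[185,1.35,-1,-2.4,0,0,0],[185,1.85,-1.35,-3.1,0,0,0],[185,1.85,-1.35,-3.1,0,0,0],[255,1.85,-1.35,-3.1,0,0,0],[255,1.85,-1.35,-3.1,0,0,0],[255,1.85,-1.35,-3.1,0,0,0]]' 20
python3 - <<'E'
from g import *
p,R,s=now();print(s["ft_force"],s["opening"],s["joint_pos"].round(2))
w=cam("wrist");save(w,"w3.png",s=1.3)
E
```

```text
t: 4.0
ee_pos: [0.6017, 0.035, 0.1]
tool_rot: [1.702, 0.14, -1.219]
ft_force: [1.8, -3.3, -0.1]
opening: 0.0072
[ 1.77093836 -3.32189611 -0.1420028 ] 0.007172127935843504 [ 0.32  0.47  2.   -1.2   0.63  2.02]
```

View pics/w3.png

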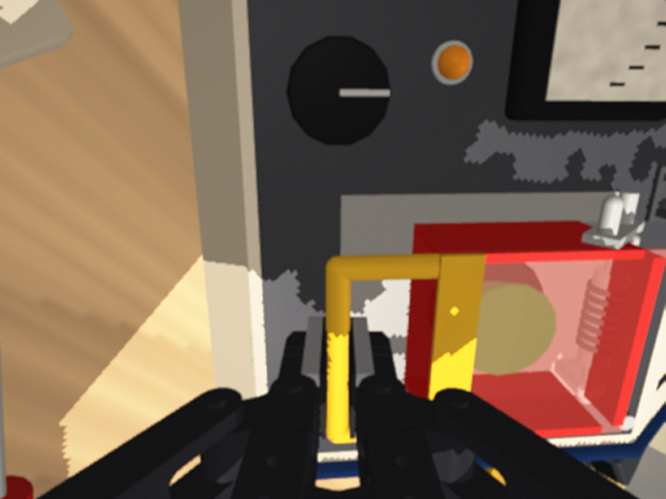

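```bash
python3 - <<'E'
from g import *
def D(a,b,al): 
    v=(bar(b)-.002*dirn(al))-(bar(a)-.002*dirn(50+30*min(a/1.94,1)))
    return v
for t0,ths in((0,[.06,.18,.3,.42,.55,.68,.8,.9]),(.9,[1,1.1,1.2,1.3,1.4,1.5,1.6,1.65]),(1.65,[1.72,1.79,1.85,1.9,1.93,1.95])):
  for t in ths:
    al=50+30*t/1.94; print(t,np.r_[100*D(t0,t,al),Y*30*(t-t0)/1.94].round(2).tolist())
E
```

```text
0.06 [-0.19, 0.17, 0.59, 0.61, 0.7, 0.0]
0.18 [-0.5, 0.43, 1.82, 1.82, 2.11, 0.0]
0.3 [-0.69, 0.6, 3.09, 3.03, 3.52, 0.0]
0.42 [-0.77, 0.66, 4.38, 4.24, 4.92, 0.0]
0.55 [-0.72, 0.62, 5.77, 5.55, 6.44, 0.0]
0.68 [-0.53, 0.46, 7.15, 6.86, 7.97, 0.0]
0.8 [-0.24, 0.21, 8.39, 8.07, 9.37, 0.0]
0.9 [0.08, -0.07, 9.38, 9.08, 10.55, 0.0]
1 [0.4, -0.34, 0.94, 1.01, 1.17, 0.0]
1.1 [0.87, -0.75, 1.83, 2.02, 2.34, 0.0]
1.2 [1.4, -1.21, 2.65, 3.03, 3.52, 0.0]
1.3 [1.99, -1.72, 3.39, 4.04, 4.69, 0.0]
1.4 [2.64, -2.27, 4.05, 5.05, 5.86, 0.0]
1.5 [3.33, -2.87, 4.63, 6.06, 7.03, 0.0]
1.6 [4.06, -3.5, 5.11, 7.06, 8.2, 0.0]
1.65 [4.44, -3.83, 5.32, 7.57, 8.79, 0.0]
1.72 [0.54, -0.47, 0.24, 0.71, 0.82, 0.0]
1.79 [1.1, -0.94, 0.44, 1.41, 1.64, 0.0]
1.85 [1.58, -1.36, 0.56, 2.02, 2.34, 0.0]
1.9 [1.98, -1.71, 0.64, 2.52, 2.93, 0.0]
1.93 [2.23, -1.92, 0.67, 2.83, 3.28, 0.0]
1.95 [2.39, -2.06, 0.68, 3.03, 3.52, 0.0]
```

```bash
python3 -m crank '[[255,-0.2,0.15,0.6,0.6,0.7,0],[255,-0.5,0.45,1.8,1.8,2.1,0],[255,-0.7,0.6,3.1,3,3.5,0],[255,-0.75,0.65,4.4,4.2,4.9,0],[255,-0.7,0.6,5.8,5.5,6.4,0],[255,-0.55,0.45,7.15,6.9,8,0],[255,-0.25,0.2,8.4,8.1,9.4,0],[255,0.1,-0.05,9.4,9.1,10.5,0]]'
```

```text
t: 4.85
ee_pos: [0.6016, 0.0352, 0.1936]
tool_rot: [1.723, 0.36, -1.396]
ft_force: [1.4, -3.7, -4.4]
opening: 0.0068
```

```bash
python3 -m crank '[[255,0.4,-0.35,0.95,1,1.2,0],[255,0.85,-0.75,1.85,2,2.3,0],[255,1.4,-1.2,2.65,3,3.5,0],[255,2,-1.7,3.4,4,4.7,0],[255,2.65,-2.25,4.05,5,5.9,0],[255,3.35,-2.85,4.65,6,7,0],[255,4.05,-3.5,5.1,7,8.2,0],[255,4.45,-3.85,5.3,7.6,8.8,0]]'
python3 - <<'E'
from g import *
p,R,s=now();print(s["joint_pos"].round(2))
t=cam("side")
cv2.imwrite("pics/s3.png",cv2.resize(t["frame"][80:220,210:350],(600,600),interpolation=2)[...,::-1])
E
```

```text
t: 5.65
ee_pos: [0.646, -0.0031, 0.2472]
tool_rot: [1.725, 0.547, -1.539]
ft_force: [-6.1, 2.0, 7.6]
opening: 0.0067
[ 0.02  0.32  1.51 -0.18  1.13  0.79]
```

View pics/s3.png

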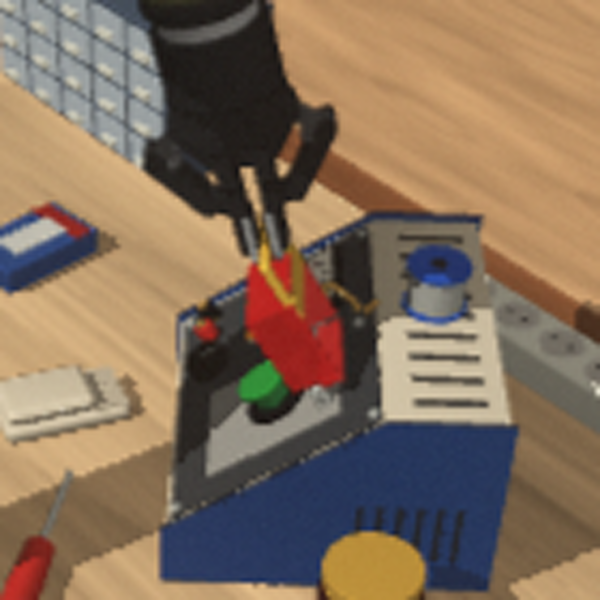

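```bash
python3 -m crank '[[255,0.55,-0.45,0.35,0.7,0.8,0],[255,1.1,-0.95,0.6,1.4,1.6,0],[255,1.6,-1.35,0.75,2,2.3,0],[255,2,-1.7,0.85,2.5,2.9,0],[255,2.25,-1.9,0.85,2.8,3.3,0],[255,2.4,-2.05,0.85,3,3.5,0],[255,2.4,-2.05,0.85,3,3.5,0]]'
```

```text
t: 6.4
ee_pos: [0.6711, -0.0246, 0.2549]
tool_rot: [1.722, 0.621, -1.594]
ft_force: [-4.6, -2.2, 2.9]
opening: 0.0068
```

```bash
python3 -m crank '[[255,0.15,-0.13,0,0,0,0],[255,0.3,-0.26,0,0,0,0],[255,0.3,-0.26,0,0,0,0]]'
```

```text
t: 6.7
ee_pos: [0.6715, -0.025, 0.2549]
tool_rot: [1.721, 0.626, -1.597]
ft_force: [-9.5, 2.0, 6.4]
opening: 0.0066
```

```bash
python3 -m crank '[[255,0,0,0,0,0,0],[255,0,0,0,0,0,0],[255,-0.3,0.26,0,0,0,0],[255,-0.6,0.5,0,0,0,0],[255,-0.85,0.73,0,0,0,0],[255,-1.05,0.9,0,0,0,0],[255,-1.05,0.9,0,0,0,0]]'
```

```text
t: 7.4
ee_pos: [0.663, -0.0175, 0.2539]
tool_rot: [1.72, 0.622, -1.594]
ft_force: [-1.8, -2.9, -5.9]
opening: 0.0073
```

```bash
python3 -m crank '[[255,-0.15,0.13,0,0,0,0],[255,-0.3,0.26,0,0,0,0],[255,-0.3,0.26,0,0,0,0]]'
```

```text
t: 7.7
ee_pos: [0.6605, -0.0154, 0.2536]
tool_rot: [1.721, 0.621, -1.594]
ft_force: [1.1, -4.6, -9.9]
opening: 0.0066
```

```bash
python3 -m crank '[[255,0.25,-0.2,0,0,0,0],[200,0.25,-0.2,0,0,0,0],[185,0.25,-0.2,0,0,0,0],[185,0.25,-0.2,0,0,0,0],[185,0.1,-0.1,1.2,0,0,0],[185,-0.1,0.1,2.4,0,0,0],[185,-0.35,0.3,4,0,0,0],[185,-0.7,0.6,6,0,0,0]]'
python3 - <<'E'
from g import *
a=cam("side");b=cam("wrist")
f=np.hstack([cv2.resize(a["frame"][80:220,210:350],(400,400),interpolation=2),cv2.resize(b["frame"],(400,300))[:, :].copy() if 0 else cv2.copyMakeBorder(cv2.resize(b["frame"],(400,300)),0,100,0,0,0)])
cv2.imwrite("pics/r1.png",f[...,::-1])
p,R,s=now();print(s["joint_pos"].round(2))
t=ST-.005*u
for al in(48,52):
  for k in(.12,.05,.016): print(al,k,rel(t-k*dirn(al),al,-1,p,R))
E
```

```text
t: 8.5
ee_pos: [0.6533, -0.0085, 0.3165]
tool_rot: [1.722, 0.622, -1.592]
ft_force: [-0.8, 0.4, 0.4]
opening: 0.0234
[-0.02  0.31  1.33 -0.11  1.37  0.7 ]
48 0.12 [ -7.27   6.07 -10.76 -20.91 -23.99  -0.34]
48 0.05 [ -3.72   3.01 -15.96 -20.91 -23.99  -0.34]
48 0.016 [ -2.     1.53 -18.48 -20.91 -23.99  -0.34]
52 0.12 [ -6.78   5.65 -10.22 -18.3  -20.95  -0.33]
52 0.05 [ -3.52   2.84 -15.73 -18.3  -20.95  -0.33]
52 0.016 [ -1.93   1.47 -18.41 -18.3  -20.95  -0.33]
```

View pics/r1.png

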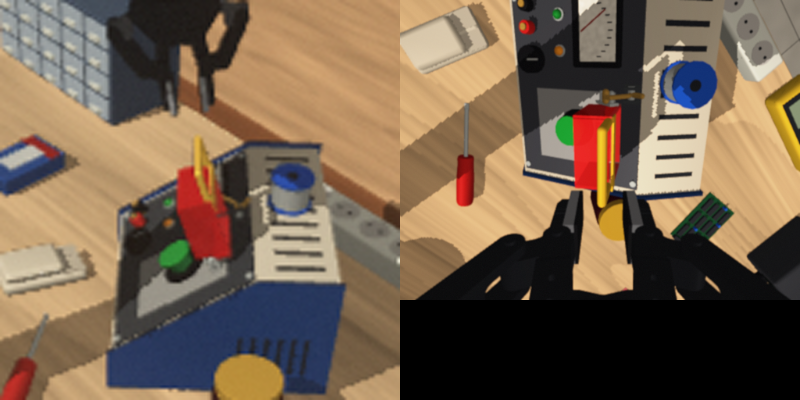

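```bash
python3 -m crank '[[255,-3,2.5,0,-4,-4.6,0],[255,-6,5,0,-8,-9.2,0],[255,-8.5,7.2,-2,-12,-13.8,-0.2],[255,-9,7.6,-5,-16,-18.4,-0.3],[255,-8.5,7,-8,-20.9,-24,-0.3],[255,-7.3,6.1,-10.8,-20.9,-24,-0.3],[255,-7.3,6.1,-10.8,-20.9,-24,-0.3]]'
python3 - <<'E'
from g import *
p,R,s=now();print(s["joint_pos"].round(2))
w=cam("wrist");save(w,"w4.png",s=1.3)
d=R.as_matrix()[:,0]
print((proj(w,[ST,ST-.005*u,ST+.019*Y,ST-.019*Y,p+d*.014,p+d*.12])*1.3).round(0).tolist())
t=ST-.005*u
for k in(.05,.03,.016,.012): print(k,rel(t-k*dirn(48),48,-1,p,R))
E
```

```text
t: 9.3
ee_pos: [0.5772, 0.0518, 0.2017]
tool_rot: [1.69, 0.117, -1.209]
ft_force: [-0.1, 0.1, -0.6]
opening: 0.0001
[ 0.39  0.29  1.93 -0.96  0.81  1.75]
[[367.0, 241.0], [358.0, 241.0], [368.0, 208.0], [366.0, 272.0], [338.0, 340.0], [338.0, 246.0]]
0.05 [ 4.08 -3.01 -4.11  0.13 -1.03  0.06]
0.03 [ 5.1  -3.88 -5.59  0.13 -1.03  0.06]
0.016 [ 5.81 -4.49 -6.63  0.13 -1.03  0.06]
0.012 [ 6.01 -4.67 -6.93  0.13 -1.03  0.06]
```

View pics/w4.png

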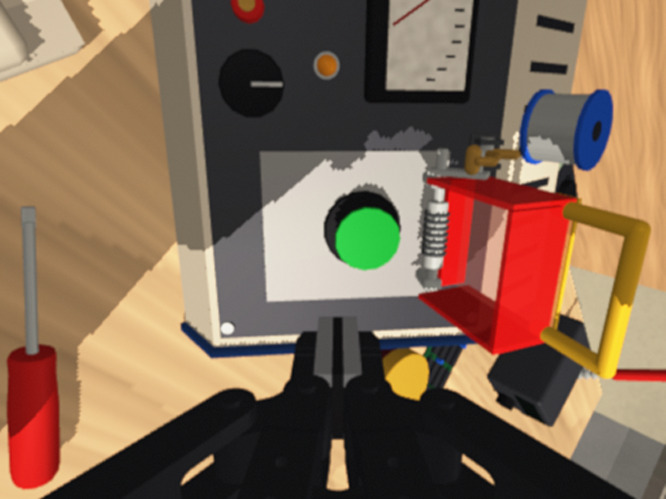

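```bash
python3 - <<'E'
from g import *
p,R,s=now()
t=ST-.006*u
for k in(.08,.05,.03,.02,.016,.012,.008): print(k,rel(t-k*dirn(44),44,-1,p,R))
E
```

```text
0.08 [ 2.04 -1.38 -2.6  -2.54 -3.85  0.16]
0.05 [ 3.68 -2.79 -4.68 -2.54 -3.85  0.16]
0.03 [ 4.77 -3.73 -6.07 -2.54 -3.85  0.16]
0.02 [ 5.31 -4.2  -6.77 -2.54 -3.85  0.16]
0.016 [ 5.53 -4.39 -7.05 -2.54 -3.85  0.16]
0.012 [ 5.75 -4.58 -7.32 -2.54 -3.85  0.16]
0.008 [ 5.96 -4.76 -7.6  -2.54 -3.85  0.16]
```

```bash
python3 -m crank '[[255,1,-0.7,-1.3,-2.5,-3.8,0.2],[255,2.05,-1.4,-2.6,-2.5,-3.8,0.2],[255,2.9,-2.1,-3.7,-2.5,-3.8,0.2],[255,3.7,-2.8,-4.7,-2.5,-3.8,0.2],[255,4.3,-3.3,-5.4,-2.5,-3.8,0.2],[255,4.75,-3.7,-6.05,-2.5,-3.8,0.2],[255,5.05,-4,-6.4,-2.5,-3.8,0.2],[255,5.05,-4,-6.4,-2.5,-3.8,0.2]]'
python3 - <<'E'
from g import *
w=cam("wrist");a=cam("side")
b=cv2.resize(w["frame"],(400,300));f=np.hstack([cv2.resize(a["frame"][100:205,215:355],(400,300),interpolation=2),b])
cv2.imwrite("pics/w5.png",f[...,::-1])
p,R,s=now();print(s["joint_pos"].round(2),s["ft_force"])
print((ST-p)@R.as_matrix()*1000,(ST-p)@n)
E
```

```text
t: 10.15
ee_pos: [0.6313, 0.0116, 0.1431]
tool_rot: [1.699, 0.046, -1.137]
ft_force: [-0.3, -0.5, 1.4]
opening: 0.0
[ 0.3   0.44  1.98 -1.31  0.68  2.07] [-0.20146793  0.32257047  0.16883206]
[27.1981069   2.6776582   1.16740277] -0.026174055635143
```

View pics/w5.png

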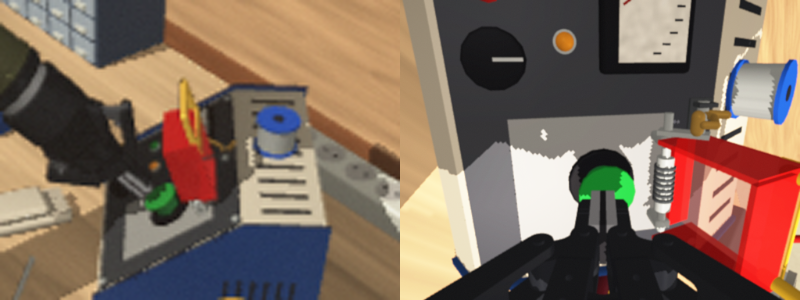

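```bash
python3 -m crank '[[255,0.17,-0.15,-0.33,0,0,0],[255,0.35,-0.3,-0.66,0,0,0],[255,0.44,-0.37,-0.82,0,0,0],[255,0.52,-0.45,-0.98,0,0,0],[255,0.57,-0.49,-1.07,0,0,0],[255,0.61,-0.52,-1.15,0,0,0],[255,0.61,-0.52,-1.15,0,0,0]]'
```

```text
t: 10.95
ee_pos: [0.6369, 0.007, 0.1314]
tool_rot: [1.698, 0.047, -1.137]
ft_force: [-1.9, 2.3, 1.6]
opening: -0.0003
```

```bash
python3 -c "
from g import *
p,R,s=now();print(s['ft_force']@n,(p-ST)@n,s['joint_pos'].round(2))"
```

```text
2.956400519795152 0.011963804703055447 [ 0.29  0.47  1.98 -1.35  0.67  2.11]
```

```bash
python3 -m crank '[[255,0.04,-0.04,-0.08,0,0,0],[255,0.09,-0.07,-0.16,0,0,0],[255,0.13,-0.11,-0.25,0,0,0],[255,0.17,-0.15,-0.33,0,0,0],[255,0.22,-0.19,-0.41,0,0,0],[255,0.22,-0.19,-0.41,0,0,0]]'; python3 -c "
from g import *
p,R,s=now();print(s['ft_force']@n,(p-ST)@n,s['joint_pos'].round(2))"
```

```text
t: 11.55
ee_pos: [0.6388, 0.0054, 0.128]
tool_rot: [1.699, 0.047, -1.136]
ft_force: [-9.6, 6.0, 10.1]
opening: -0.0003
14.68800847169934 0.0077741223137195335 [ 0.28  0.47  1.99 -1.36  0.66  2.12]
```

```bash
python3 -m crank '[[255,0.04,-0.03,-0.07,0,0,0],[255,0.04,-0.03,-0.07,0,0,0],[255,0.04,-0.03,-0.07,0,0,0],[255,0.04,-0.03,-0.07,0,0,0],[255,0.04,-0.03,-0.07,0,0,0],[255,0.04,-0.03,-0.07,0,0,0],[255,0.04,-0.03,-0.07,0,0,0]]'; python3 -c "
from g import *
p,R,s=now();print(s['ft_force']@n,(p-ST)@n)
w=cam('wrist');a=cam('side')
f=np.hstack([cv2.resize(a['frame'][100:205,215:355],(400,300),interpolation=2),cv2.resize(w['frame'],(400,300))])
cv2.imwrite('pics/w6.png',f[...,::-1])"
```

```text
t: 12.25
ee_pos: [0.6388, 0.0054, 0.1278]
tool_rot: [1.699, 0.047, -1.135]
ft_force: [-12.5, 8.5, 13.1]
opening: 0.0002
19.356068052432313 0.007589936474542783
```

View pics/w6.png

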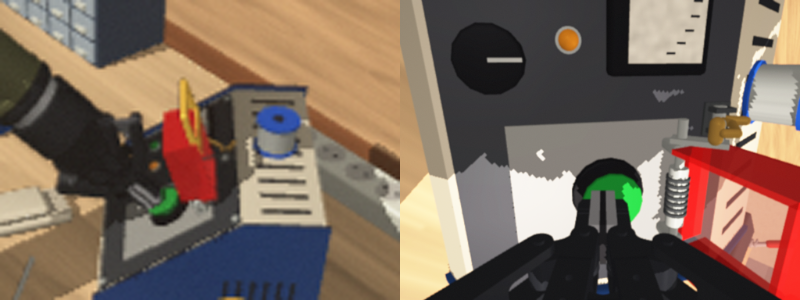

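```bash
python3 -m crank '[[255,0,0,0,0,0,0],[255,0,0,0,0,0,0],[255,0,0,0,0,0,0],[255,0,0,0,0,0,0],[255,0,0,0,0,0,0],[255,-0.25,0.2,0.45,0,0,0],[255,-0.7,0.6,1.2,0,0,0],[255,-1.3,1.1,2,0,0,0]]' && python3 -m crank '[[255,-1,0.8,1.2,0,0,0],[255,-2.5,2,2.6,0,0,0],[255,-4.5,3.8,4.2,0,0,0],[255,-6.5,5.5,6,0,0,0],[255,-7.5,6.3,8,0,0,0],[255,-7.5,6.3,8,0,0,0]]'; python3 -c "
from g import *
w=cam('wrist');a=cam('side');import pickle
f=np.hstack([cv2.resize(a['frame'][90:270,180:400],(400,327),interpolation=2),cv2.resize(w['frame'],(400,327))])
cv2.imwrite('pics/w7.png',f[...,::-1])
t=cam('top');o=pickle.load(open('ims.pkl','rb'))
for m in ('jar','spool','mouse','screwdriver','card','pack'):
  for nm,pp in(('side',a),('top',t)):
    for k in ctrl.cut_out(pp,m)[:1]: print(m,nm,round(k['score'],2),np.round(k['extent'],0).tolist())
"
```

```text
t: 13.15
ee_pos: [0.6265, 0.0156, 0.1468]
tool_rot: [1.698, 0.047, -1.138]
ft_force: [0.3, 0.3, -0.3]
opening: 0.0
t: 13.75
ee_pos: [0.5516, 0.0804, 0.2293]
tool_rot: [1.702, 0.048, -1.132]
ft_force: [0.8, 0.7, 0.6]
opening: -0.0001
jar side 0.97 [286.0, 207.0, 309.0, 245.0]
jar top 0.75 [271.0, 175.0, 290.0, 196.0]
spool side 0.66 [302.0, 137.0, 314.0, 156.0]
spool top 0.56 [271.0, 174.0, 290.0, 194.0]
mouse side 0.55 [208.0, 163.0, 242.0, 182.0]
mouse top 0.78 [166.0, 174.0, 193.0, 203.0]
screwdriver side 0.59 [206.0, 188.0, 228.0, 232.0]
screwdriver top 0.61 [201.0, 204.0, 230.0, 240.0]
card side 0.81 [346.0, 243.0, 391.0, 282.0]
card top 0.97 [318.0, 140.0, 347.0, 176.0]
pack side 0.49 [204.0, 131.0, 231.0, 148.0]
pack top 0.72 [108.0, 144.0, 133.0, 175.0]
```

View pics/w7.png

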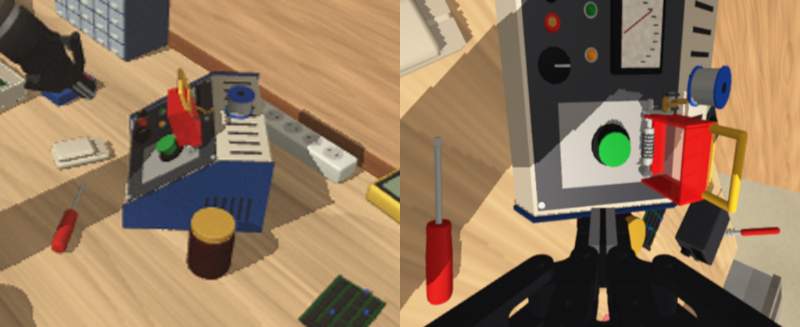

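The guard is still up, the switch has sprung back, the loose things look undisturbed and the arm is clear, so I'm handing in.

```bash
python3 -c "
from plant import ctrl
print(ctrl.job_done())"
```

```text
the job is handed in; nothing more can be done
None
```

I raised the guard until its catch took hold, held the start switch in, let go, and handed the job in at about 14 s of the 53 s allowed. No verdict was reported.

- **Guard:** I gripped the yellow bar at 20 N and swung it round to its end stop. Before letting go I eased it back, and it resisted being pulled shut with about 4 N, so the catch was in. It stayed up in every picture after release.
- **Start switch:** I pressed it with closed fingers, tilted about 11° from the panel's normal. It came to a hard stop at about 15 N, rising to 19 N. I held it there for more than a second, and it looked sprung back after I let go.
- **Last checks:** the guard was up, the arm was clear, and the force reading was about 1 N, which is noise. The jar, spool and mouse are within a few pixels of their first positions.
- **Less certain:**
  - The top-view search for the spool returned the jar instead. The side view and wrist picture show the spool in place.
  - I compared the screwdriver, card and packet only by eye, and did not check the two chips. The arm never went near them.
  - The wrist camera first put the switch and the guard's pull about 6 mm from where the fixed cameras did. I went with the wrist view, and the grip and the press both landed.

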